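Seat the intercom unit in the corner of its cradle and hold it there

TASK

The intercom unit (the grey box with one round knob on top) is to be clamped into its metal cradle by a colleague: put it flat on the cradle plate with the knob end towards the open end, away from the end stop, and slide it into the corner until it is flush against both the end stop and the side stop. Finish while still holding it with the gripper fingers, pressed firmly against both stops at once, and do not shift the other loose things lying on the shelf.

Things in the scene. Friction and masses are not known exactly. Their poses are not given: they have to be found in the camera images.
- intercom_unit: Intercom unit: grey box 110 mm long (x), 60 wide (y), 55 high (z), about 0.4 kg, one round black knob (22 mm across, 14 high, 37 mm from the middle towards -x) on top, dark grille slots on the +x half of the top. Gripped across its 60 mm width. Origin: centre of the underside. It starts flat on the shelf, +x end roughly away from the robot, turned up to 1 rad either way.
- intercom_corner (a point): The lower corner of the intercom unit at its grille end (+x) and its +y side: 55 mm along +x and 30 mm along +y from the unit's origin, on the underside. Axes as the unit's.
- cradle: The fixed cradle: a flat smooth aluminium plate 180 x 130 mm (x, y) and 10 mm thick, screwed to the shelf at a place and yaw that vary. Two steel stop bars stand on it at right angles, at the far end (+x) and along the left side (+y); the other two sides are open. Origin: centre of the plate's underside, at shelf height. The unit slides easily on plate and stops (friction 0.2 to 0.3).
- cradle_corner (a point): Inside corner of the two stops, on the plate's upper face (10 mm above the shelf), 70 mm along +x and 50 mm along +y from the cradle's origin. Cradle's axes: +x points into the end stop, +y into the side stop. The seated unit's intercom_corner lies here, so the unit's centre is then 55 mm back along x and 30 mm back along y.
- end_stop: The far stop bar of the cradle, rigid smooth steel, 14 mm thick (x), 115 mm long (y); its top is 28 mm above the shelf, 18 mm above the plate. Its inner face looks to the cradle's -x. Origin: centre of its underside at shelf height.
- side_stop: The left stop bar of the cradle, rigid smooth steel, 134 mm long (x), 14 mm thick (y); its top is 28 mm above the shelf, 18 mm above the plate. Its inner face looks to the cradle's -y. Fingers on the unit's upper part pass over it. Origin: centre of its underside at shelf height.
- headset_unit: Bystander: the other grey box, 85 x 60 x 55 mm, with two low metal jack sockets on its top. Origin: centre of the underside. It and the intercom unit may have changed places.
- stapler: Bystander: grey steel stapler, 135 x 34 x 50 mm, x along its length. Origin: under its middle.
- protractor: Bystander: flat orange half-round protractor, 150 x 80 mm, 4 mm thick. Origin: under its middle.
- sunglasses: Bystander: folded tortoiseshell sunglasses standing on their rims, 140 mm wide (y), 30 mm deep, 50 mm high. Origin: under the bridge.
- mug: Bystander: white mug, 80 mm across, 90 mm high. Origin: centre of the underside.
- aircraft_model: Bystander: chrome aircraft model on a round black stand, 180 mm long, 170 mm span, about 150 mm high. Origin: centre of the stand's underside.
Not all that is in view belongs to the job. Leave any brown look-alike of the intercom_unit alone.

How it is judged:
At the end, for the whole second after the job is handed in: The intercom unit lies flat on the plate, its grille-end corner within 3 mm of the stops' inside corner in x, y and height, turned and tilted under 0.04 rad, at rest, pressing over 2 N on the end stop and over 2 N on the side stop, fingers still on it (over 1 N) (x of intercom_corner in the frame of cradle_corner between -0.003 and 0.003 m and y of intercom_corner in the frame of cradle_corner between -0.003 and 0.003 m and z of intercom_corner in the frame of cradle_corner between -0.003 and 0.003 m and angle between the x axis of intercom_unit and the x axis of cradle_corner, either way round below 0.04 rad and angle between intercom_unit's own z axis and vertical below 0.04 rad and contact force between intercom_unit and end_stop above 2 N and contact force between intercom_unit and side_stop above 2 N and contact force between the fingers and intercom_unit above 1 N and linear speed of intercom_unit below 0.01 m/s); the arm keeps its last pose, push and grip.
It fails at once if another loose thing is shifted by more than 25 mm (distance of any of headset_unit, stapler, protractor, sunglasses, mug, aircraft_model from where it was at the start of the episode above 0.025 m).
It also fails if it takes over 42 s, if anything falls off the work surface, if the arm or the gripper's body presses on something with over 40 N, if the wrist force passes 120 N, or if a joint passes its speed limit or range.

ROBOT

A 6-joint arm with a two-finger parallel gripper is mounted at the origin on the work surface. World frame = base frame: x ahead of the robot, y to its left, z up, the work surface at z = 0. Lengths are in m, angles in rad, forces in N, time in s.
With the tool pointing down it reaches from about 0.35 to 0.875 m from the base axis. Payload 4.2 kg.
Tool frame: the origin (TCP) lies at the very end of the fingers, on their centre line; the grasp point (between the pads) lies bot.tcp_to_grasp behind it (bot.tcp_to_grasp is the distance from the TCP to the grasp point, in m); z points along the fingers, y is the line along which they close (so a half turn about z gives the same grasp; the last joint's range is limited). The gripper opens to 85 mm and grips with 20 to 120 N. Pads are 22 mm wide; open, the fingers measure 114 mm over their backs; the gripper's body (76 mm by 85 mm) begins 54 mm behind the grasp point. The pads swing forward as they close: fully open they stand 13 mm farther back than shut.
Start: joints at [1.474, 0.385, 0.008, 0, -1.194, -0.259], TCP at [0.218, 0.586, 0.231] pointing down, gripper open.
Joint ranges: [-3.14, 3.14], [-1.21, 2.06], [-1.07, 1.41], [-3.16, 2.05], [-2.99, -0.16], [-3.1, 3.1]. Speed limits (rad/s): [2.79, 2.79, 3.14, 3.14, 3.14, 3.14].

INTERFACE

Orientations are given as [roll, pitch, yaw] about the fixed x, y, z axes, in that order (R = Rz(yaw) Ry(pitch) Rx(roll)).
In Python, from cell import bot, optics, ticket gives the robot as it stands. The module is installed in compiled form; this text tells all that it offers.
- The arm moves only by the tool arm_command, never from a script. Its argument "moves" is a list of rows, each a list of 7 numbers: the turn, a rotation vector about the tool's x, y, z in degrees, then the shift along the tool's x, y, z in m, then the finger opening in m, from 0 to 0.0854. In form: [[wx, wy, wz, dx, dy, dz, gripper], ...]. A call has 1 to 20 rows; each row shifts and turns the commanded pose from where the row before left it, along the tool's axes as they then stand; what a row does not reach is not made up. A row lasts 1/8 s, in which the tool goes at most 62.5 mm and 10.7 degrees, less where a joint would pass 70% of its speed; a pose out of reach is approached as far as the arm can. A call is refused whole if a number of a shift passes 0.0625 or a number of a turn 10.7, either way. A call with a gripper value outside its range is refused whole. The fingers move at their own pace and stop on an object; the grip force is fixed at half the most. Time passes only in rows, so rows that do not move let the fingers close. It gives the time, the measured TCP pose, the force, the opening and the grip force at its end, in the units of the state.
- bot.state(): the state, without advancing time (a new reading comes with each control period).
- optics.snapshot(name): name is "side" or "top" or "wrist"; returns the picture (480x640x3 uint8, red, green, blue); there is no depth.
- optics.camera_info(name): a dict with "camera_matrix" (3x3 intrinsics, pixels), "world_from_camera" (4x4, takes a point from camera to world coordinates); the wrist camera has in their place "hand_eye" (4x4, takes a point from camera to tool coordinates, whose origin is the TCP and whose axes are the flange's). Camera axes: x right, y down, z forward; pixel columns grow to the right and rows downward; lengths in m; the calibration is good to about 2 mm. A picture is of the moment at which its call begins: read the wrist's pose just before it. camera_info takes no time and is no camera call.
- ticket.finish_job(): hands the job in; it is judged then, once.
Trained networks look in the newest picture that a camera, given by its name, has taken for a name from the list of things; names that differ only in an ending like _2 or _b are one class to them, and where a whole thing is asked for, a point or a joint stands for the part that bears it (a point fixed in the world has none). Each returns a list of dicts, best first, with "p" (0 to 1); they miss things now and then, are a little off and sometimes report something else, mostly with a low value. They report only what shows in the picture. A call takes as long as a camera call. They do not tell look-alikes from the thing itself.
- optics.spot_in(camera, query): "position" ([x, y, z] in m, in world coordinates, good to about 4 mm: the middle of the surface that is visible of it).
The state is a dict: "time_s": time; "joint_positions": joint angles; "qvel": joint speeds; "joint_torque": joint torques, N m; "tool_pos": TCP position; "orientation": TCP orientation; "force": force on the tool from outside, world axes, zero at the start; "wrist_torque": the same for the moment, N m; "width": opening from 0.0 (shut) to 1.0 (fully open); "grasp_force": force on a finger pad.
Only numpy, scipy, OpenCV 4.12 (cv2) and the standard library are available. Lean on these libraries where they do the work, as an engineer would, in place of code of your own. Each camera call takes 0.05 s, during which the arm holds its last target. There are 200 camera calls.

## Working session

There is one attempt and no reset: what is moved stays moved. The work goes in short steps, Python scripts to look and compute and a tool call to move; the robot and the scene stay as the last step left them, time stands still between calls to the robot, and variables do not carry over. Pictures are saved under pics/ and viewed, at most 10 in all, crops included, and the job is handed in when it is done.

Besides the shell and the picture viewer there is one more tool, called after "Request:" as name([rows], argument=value, ...), one row to a line, values as JSON. arm_command: Moves the arm, as the interface text tells. Its arguments: {"type":"object","properties":{"moves":{"type":"array","items":{"type":"array","items":{"type":"number"}}}},"required":["moves"]}

```bash
mkdir -p pics; python3 - <<'E'
from cell import bot, optics, ticket
import cv2, numpy as np
s=bot.state(); print({k:np.round(v,3).tolist() for k,v in s.items()}, bot.tcp_to_grasp)
for c in ["top","side"]:
    im=optics.snapshot(c); cv2.imwrite(f"pics/{c}0.png",im[:,:,::-1])
    i=optics.camera_info(c); print(c,np.round(i["camera_matrix"],1).tolist(),np.round(i["world_from_camera"],3).tolist())
    if c=="top":
        for q in ["intercom_unit","cradle","headset_unit","end_stop","side_stop","stapler","mug","sunglasses","aircraft_model","protractor"]:
            print(q,[(np.round(d["position"],3).tolist(),round(d["p"],2)) for d in optics.spot_in(c,q)])
print(np.round(optics.camera_info("wrist")["hand_eye"],3).tolist(),np.round(optics.camera_info("wrist")["camera_matrix"],1).tolist())
E
```

```text
{'time_s': 0.0, 'joint_positions': [1.474, 0.386, 0.007, -0.0, -1.194, -0.259], 'qvel': [0.0, 0.001, 0.0, 0.001, 0.002, -0.001], 'joint_torque': [-0.0, -39.229, 18.84, 4.186, -0.005, -0.0], 'tool_pos': [0.218, 0.585, 0.23], 'orientation': [3.139, -0.0, -0.356], 'force': [-0.177, 0.32, -0.237], 'wrist_torque': [-0.0, 0.014, 0.031], 'grasp_force': 0.0, 'width': 1.0} 0.0187
top [[497.7, 0.0, 321.0], [0.0, 497.7, 239.8], [0.0, 0.0, 1.0]] [[-0.019, -0.983, 0.182, 0.176], [-1.0, 0.019, -0.003, 0.026], [-0.0, -0.182, -0.983, 1.426], [0.0, 0.0, 0.0, 1.0]]
intercom_unit [([0.201, -0.358, 0.056], 0.9), ([0.569, 0.055, 0.057], 0.85), ([0.444, -0.074, 0.055], 0.83), ([0.349, -0.439, 0.052], 0.67)]
cradle [([0.534, 0.217, 0.012], 0.83)]
headset_unit [([0.579, -0.297, 0.056], 0.96)]
end_stop [([0.612, 0.218, 0.024], 0.5)]
side_stop [([0.553, 0.282, 0.031], 0.55)]
stapler [([0.358, 0.128, 0.046], 0.75)]
mug [([0.603, -0.442, 0.046], 0.57)]
sunglasses [([0.674, -0.054, 0.035], 0.71), ([0.372, -0.268, 0.005], 0.56)]
aircraft_model [([0.376, 0.481, 0.099], 0.78)]
protractor [([0.376, -0.271, 0.005], 0.8)]
side [[569.1, 0.0, 322.6], [0.0, 569.1, 243.6], [0.0, 0.0, 1.0]] [[0.805, -0.394, 0.444, -0.109], [-0.593, -0.544, 0.594, -0.73], [0.008, -0.741, -0.671, 0.909], [0.0, 0.0, 0.0, 1.0]]
[[-0.001, -0.963, -0.27, 0.069], [1.0, -0.002, 0.0, -0.001], [-0.001, -0.27, 0.963, -0.144], [0.0, 0.0, 0.0, 1.0]] [[417.8, 0.0, 315.4], [0.0, 417.8, 243.1], [0.0, 0.0, 1.0]]
```

View pics/top0.png

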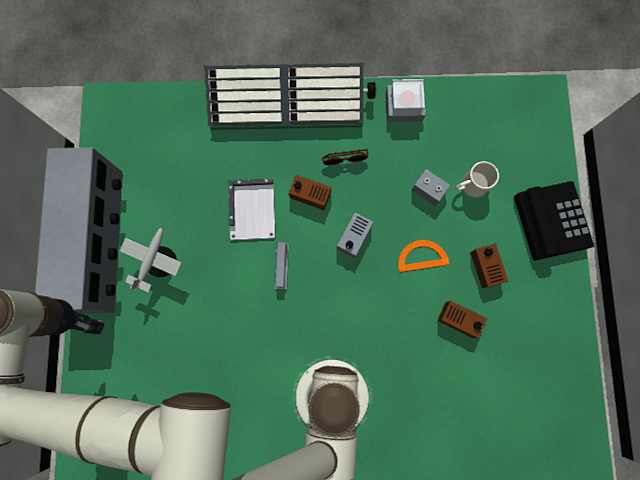

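Candidates for the intercom: grey box at (354,234), and brown boxes at (310,191), (488,266), (463,319); the two-socket grey box at (430,186) is the headset unit. The grey one at (354,234) with one knob and a grille fits. I'll check this in one crop.

```bash
python3 - <<'E'
import cv2
im=cv2.imread("pics/top0.png")[165:295,220:400]
cv2.imwrite("pics/crop0.png",cv2.resize(im,None,fx=4.4,fy=4.4,interpolation=cv2.INTER_CUBIC))
E
```

```text
(no output)
```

View pics/crop0.png

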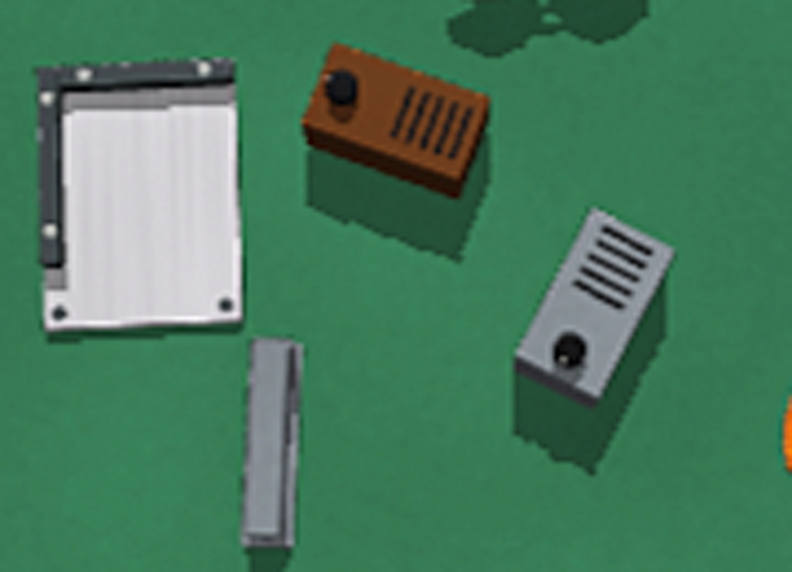

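The crop confirms it: the grey box has one knob at crop (569,350) and grille slots at (615,265). The grille end points up and to the right, away from the robot. The cradle has its end stop at the top (far end) and its side stop on the left. Next I'll convert these to world coordinates.

```bash
cat > h.py <<'E'
import numpy as np
from scipy.spatial.transform import Rotation as R
def ray(K,T,uv,z):
    d=T[:3,:3]@np.linalg.solve(K,[uv[0],uv[1],1]); o=T[:3,3]; return (o+d*(z-o[2])/d[2])
def tool(s):
    T=np.eye(4); T[:3,:3]=R.from_euler("xyz",s["orientation"]).as_matrix(); T[:3,3]=s["tool_pos"]; return T
E
python3 - <<'E'
from h import *; from cell import optics
i=optics.camera_info("top");K,T=map(np.array,(i["camera_matrix"],i["world_from_camera"]))
w=lambda p,z: ray(K,T,(220+p[0]/4.4-.4,165+p[1]/4.4-.4),z)
P=[w(p,.055) for p in [(593,208),(674,250),(600,390),(517,355)]]
print(np.round(P,3).tolist(),"c",np.mean(P,0)); d=P[0]+P[1]-P[2]-P[3]; print("yaw",np.arctan2(d[1],d[0]),np.linalg.norm(d)/2)
d=w((593,208),.055)-w((517,355),.055);print("edge yaw",np.arctan2(d[1],d[0]),np.linalg.norm(d))
nl,nr=w((45,327),.01),w((243,321),.01); d=nl-nr; print("cradle near edge",nl,nr,"yaw",np.arctan2(-d[0],d[1]),np.linalg.norm(d))
a,b=w((37,68),.028),w((234,60),.028); d=a-b;print("end stop outer top",a,b,"yaw",np.arctan2(-d[0],d[1]),np.linalg.norm(d))
y=np.arctan2(-(nl-nr)[0],(nl-nr)[1]); Rz=R.from_euler("z",y).as_matrix()
o=(nl+nr)/2+Rz@[.09,0,0];o[2]=0; print("origin",o,"corner",o+Rz@[.07,.05,.01])
E
```

```text
[[0.508, -0.075, 0.055], [0.479, -0.126, 0.055], [0.389, -0.075, 0.055], [0.413, -0.023, 0.055]] c [ 0.44714636 -0.07488107  0.055     ]
yaw -0.5025176449570624 0.10550161916923657
edge yaw -0.49493201018309235 0.10799202037978575
cradle near edge [0.44507969 0.28492364 0.01      ] [0.446606   0.15467044 0.01      ] yaw 0.011717438417790852 0.13026214082336177
end stop outer top [0.61680706 0.28942962 0.028     ] [0.61983293 0.15861927 0.028     ] yaw 0.023127560056417407 0.13084534545226176
origin [0.53583667 0.22085158 0.        ] corner [0.605246   0.27166835 0.01      ]
```

Request:
arm_command([
  [0,0,0,0.016,0.019,0,0.085],
  [0,0,0,0.032,0.0385,0,0.085],
  [0,0,0,0.032,0.0385,0,0.085],
  [0,0,0,0.032,0.0385,0,0.085],
  [0,0,0,0.032,0.0385,0,0.085],
  [0,0,0,0.032,0.0385,0,0.085],
  [0,0,0,0.032,0.0385,0,0.085],
  [0,0,0,0.032,0.0385,0,0.085],
  [0,0,0,0.032,0.0385,0,0.085],
  [0,0,0,0.032,0.0385,0,0.085],
  [0,0,0,0.032,0.0385,0,0.085],
  [0,0,0,0.032,0.0385,0,0.085],
  [0,0,0,0.032,0.0385,0,0.085],
  [0,0,0,0.032,0.0385,0,0.085],
  [0,0,8.25,0.012,0.019,0,0.085],
  [0,0,0,0,0,0,0.085],
  [0,0,0,0,0,0,0.085],
])

```text
time_s: 2.72
tool_pos: [0.4461, -0.0732, 0.2314]
orientation: [-3.141, 0.0, -0.498]
force: [0.1, 0.8, 1.1]
width: 0.997
grasp_force: 0.0
```

```bash
cat >> h.py <<'E'
def wrist(name):
    from cell import bot,optics; import cv2
    s=bot.state(); im=optics.snapshot("wrist"); cv2.imwrite(name,im[:,:,::-1])
    i=optics.camera_info("wrist"); K=np.array(i["camera_matrix"]); T=tool(s)@np.array(i["hand_eye"]); np.savez("w.npz",K=K,T=T)
    return im,K,T
E
python3 - <<'E'
from h import *
im,K,T=wrist("pics/w1.png")
E
```

```text
(no output)
```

View pics/w1.png

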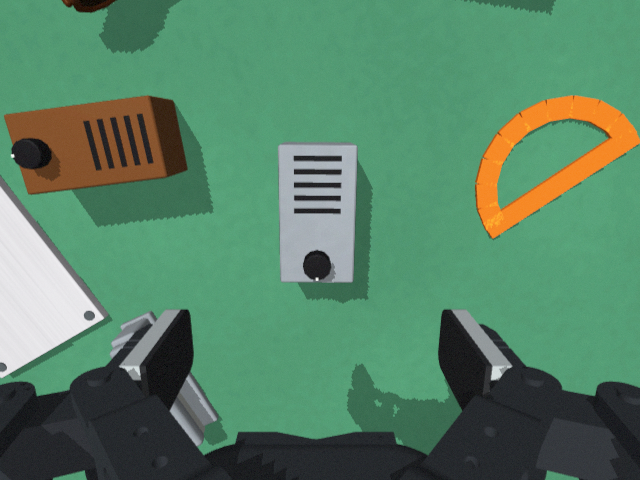

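The intercom unit is square in the picture. Its top-face corners are about (279,144), (357,144), (355,282), (281,282), with the knob at (317,265), nearest the robot.

```bash
python3 - <<'E'
from h import *
w=np.load("w.npz");K,T=w["K"],w["T"]
P=[ray(K,T,p,.055) for p in [(279,144),(357,144),(355,282),(281,282)]]
d=P[0]+P[1]-P[2]-P[3]; y=np.arctan2(d[1],d[0])
c=np.mean(P,0); print("c",c,"yaw",y,"len",np.linalg.norm(d)/2,"w",np.linalg.norm(P[0]-P[1]),np.linalg.norm(P[2]-P[3]))
k=ray(K,T,(317,262),.069);print("knob at",k, "-> centre",k[:2]+.037*np.array([np.cos(y),np.sin(y)]))
from cell import bot
t=tool(bot.state()); print("unit in tool", t[:3,:3].T@(c-t[:3,3]))
E
```

```text
c [ 0.4466054  -0.07422849  0.055     ] yaw -0.4979113892694267 len 0.1098158325512843 w 0.058199028605889006 0.06047072612407355
knob at [ 0.41794298 -0.05766722  0.069     ] -> centre [ 0.45045051 -0.0753381 ]
unit in tool [0.00100734 0.0009258  0.17642987]
```

Request:
arm_command([
  [0,0,0,0.001,0.001,0.04,0.085],
  [0,0,0,0,0,0.05,0.085],
  [0,0,0,0,0,0.05,0.085],
  [0,0,0,0,0,0.045,0.085],
  [0,0,0,0,0,0.0225,0.085],
  [0,0,0,0,0,0,0.085],
  [0,0,0,0,0,0,0.04],
  [0,0,0,0,0,0,0.04],
  [0,0,0,0,0,0,0.04],
  [0,0,0,0,0,0,0.04],
  [0,0,0,0,0,0,0.04],
])

```text
time_s: 4.15
tool_pos: [0.4479, -0.0745, 0.0255]
orientation: [-3.139, -0.003, -0.499]
force: [-0.5, 3.2, 6.7]
width: 0.69
grasp_force: 66.7
```

Request:
arm_command([
  [0,0,0,0,0,-0.02,0.04],
  [0,0,0,0,0,-0.04,0.04],
  [0,0,0,0,0,-0.05,0.04],
  [0,0,0,0,0,-0.05,0.04],
  [0,0,-5,0,0,-0.04,0.04],
  [0,0,-8,0,0,0,0.04],
  [0,0,-8,0,0,0,0.04],
  [0,0,-8.4,0,0,0,0.04],
  [0,0,0,0,-0.025,0,0.04],
  [0,0,0,-0.005,-0.04,0,0.04],
  [0,0,0,0,-0.045,0,0.04],
  [0,0,0,0,-0.045,0,0.04],
  [0,0,0,0,-0.04,0,0.04],
  [0,0,0,0,-0.03,0,0.04],
  [0,0,0,0,-0.01,0,0.04],
  [0,0,0,0,0,0,0.04],
  [0,0,0,0,0,0,0.04],
])

```text
time_s: 6.28
tool_pos: [0.4382, 0.159, 0.2237]
orientation: [3.141, 0.001, 0.012]
force: [0.7, 0.4, -4.1]
width: 0.69
grasp_force: 66.1
```

```bash
python3 - <<'E'
from h import *
im,K,T=wrist("pics/w2.png")
from cell import bot; s=bot.state(); print(s["tool_pos"],s["orientation"],s["force"])
E
```

```text
[0.43829346 0.15894473 0.22373775] [3.14138523e+00 4.81078604e-04 1.20738569e-02] [ 0.04925812 -0.07290322 -3.0566144 ]
```

View pics/w2.png

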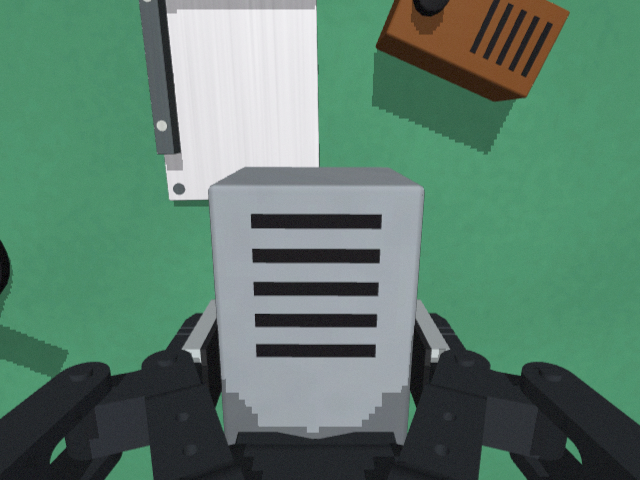

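The held unit fills the lower middle, with its front top edge from (210,187) to (424,185). Ahead of it are the plate's near-left corner at (168,199), its right edge from (317.5,5) to (319.5,165), and the side stop's inner lower edge near (170,10) to (183,165).

```bash
python3 - <<'E'
from h import *
import cv2
w=np.load("w.npz");K,T=w["K"],w["T"]
im=cv2.imread("pics/w2.png").astype(int)
# plate right edge: white->green transition (red channel), sub-pixel by half level; near edge of plate
def cross(a,l):
    i=np.where((a[:-1]>l)&(a[1:]<=l))[0]; return i[0]+(a[i[0]]-l)/(a[i[0]]-a[i[0]+1]) if len(i) else np.nan
v=np.arange(20,160,5); pr=[ray(K,T,(290+cross(im[r,290:340,2],150),r),.01) for r in v]
pr=np.array(pr); f=np.polyfit(pr[:,0],pr[:,1],1); print("right edge yaw",np.arctan(f[0]),"res",np.std(pr[:,1]-np.polyval(f,pr[:,0])))
u=np.arange(190,206,2); pn=np.array([ray(K,T,(c,180+cross(im[180:215,c,2],150)),.01) for c in u]); print("near edge",pn[:,:2].mean(0))
y=np.arctan(f[0]); ex=np.array([np.cos(y),np.sin(y)]); ey=np.array([-ex[1],ex[0]])
pre=np.array([pr[:,:2].mean(0)@ey, ]) ; o=ex*(pn[:,:2].mean(0)@ex+.09)+ey*(pre[0]+.065)
c=o+ex*.07+ey*.05; print("origin",o,"corner",c,"seated centre",c-ex*.055-ey*.03)
# side stop top inner edge: dark->bright/grey
print([ (r,[int(x) for x in im[r,145:190:3,2]]) for r in (60,120)])
t=np.linalg.inv(tool({"orientation":[3.14138523,4.81e-4,.01207],"tool_pos":[.43829,.15894,.22374]}))
for p in [(210,187),(424,185)]:
    q=ray(K,T,p,.2237+.0295); print("unit front top in tool",t[:3,:3]@q+t[:3,3])
E
```

```text
right edge yaw 0.030023059643742602 res 9.330862010652873e-05
near edge [0.44533652 0.26211497]
origin [0.53651022 0.22438455] corner [0.60497774 0.27646331] seated centre [0.55090309 0.24482581]
[(60, [75, 84, 90, 85, 87, 91, 79, 38, 36, 229, 226, 229, 231, 230, 226]), (120, [76, 75, 79, 85, 91, 146, 131, 84, 86, 36, 40, 226, 224, 225, 230])]
unit front top in tool [ 0.05334018 -0.03000347 -0.02949188]
unit front top in tool [ 0.05381065  0.02851648 -0.02947997]
```

Request:
arm_command([
  [0,0,-0.7,0.02,-0.014,0,0.04],
  [0,0,0,0.03,-0.022,0.02,0.04],
  [0,0,0,0.03,-0.022,0.03,0.04],
  [0,0,0,0.02,-0.014,0.03,0.04],
  [0,0,0,0,0,0.03,0.04],
  [0,0,0,0,0,0.03,0.04],
  [0,0,0,0,0,0.025,0.04],
  [0,0,0,0,0,0.015,0.04],
  [0,0,0,0,0,0,0.04],
  [0,0,0,0,0,0,0.04],
  [0,0,0,0,0,0,0.04],
])

```text
time_s: 7.7
tool_pos: [0.5376, 0.2347, 0.0451]
orientation: [-3.14, -0.002, 0.026]
force: [0.5, 1.0, -2.6]
width: 0.689
grasp_force: 66.1
```

```bash
python3 - <<'E'
from h import *
import cv2
im,K,T=wrist("pics/w3.png")
from cell import bot,optics; s=bot.state(); print(s["tool_pos"],s["orientation"],s["force"],s["wrist_torque"])
im=optics.snapshot("side"); cv2.imwrite("pics/side3.png",im[:,:,::-1])
E
```

```text
[0.53740092 0.23464839 0.04492083] [-3.14035281e+00 -1.76563680e-03  2.56947417e-02] [ 0.17240476  0.3649483  -2.70148762] [-0.02367291 -0.00219793  0.03005032]
```

View pics/w3.png

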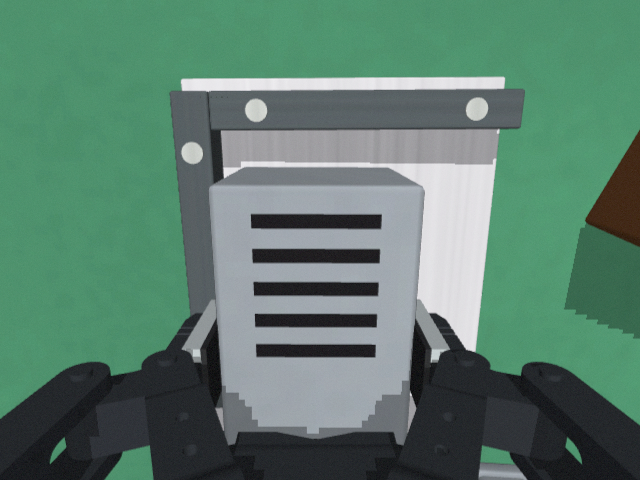

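The stops are clearly visible. The end stop's inner top edge runs from (221,128) to (523,128) and the side stop's inner edge is near u=211 to 214. The unit's front edge is parallel to the end stop.

```bash
python3 - <<'E'
from h import *
w=np.load("w.npz");K,T=w["K"],w["T"]
t=np.linalg.inv(tool({"orientation":[-3.14035,-.001766,.025695],"tool_pos":[.5374,.23465,.04492]}))
f=lambda p,z:np.round(t[:3,:3]@ray(K,T,p,z)+t[:3,3],4)
print("end outer",f((172,91),.028),f((523,90),.028)); print("end inner",f((221,129),.028),f((523,129),.028))
print("side inner top",f((209.5,95),.028),f((212,160),.028),"outer",f((172,95),.028),f((190,300),.028))
print("unit",f((210,187),.0449+.0295),f((424,185),.0449+.0295))
E
```

```text
end outer [ 0.082  -0.0531  0.0171] [0.0821 0.0743 0.017 ]
end inner [ 0.0686 -0.0362  0.0171] [0.0685 0.0761 0.0169]
side inner top [ 0.0806 -0.0396  0.0171] [ 0.0573 -0.0403  0.0171] outer [ 0.0806 -0.0533  0.0171] [ 0.0001 -0.0533  0.017 ]
unit [ 0.0536 -0.0301 -0.0293] [ 0.0541  0.0286 -0.0294]
```

Request:
arm_command([
  [0,0,0,0,0,0.005,0.04],
  [0,0,0,0,0,0.003,0.04],
  [0,0,0,0,0,0.001,0.04],
  [0,0,0,0,0,0,0.04],
  [0,0,0,0,0,0,0.04],
])

```text
time_s: 8.43
tool_pos: [0.5369, 0.2343, 0.0356]
orientation: [-3.142, -0.0, 0.026]
force: [-3.3, -1.3, 5.8]
width: 0.692
grasp_force: 67.0
```

Request:
arm_command([
  [0,0,0,0.004,0,0,0.04],
  [0,0,0,0.005,0,0,0.04],
  [0,0,0,0.004,0,0,0.04],
  [0,0,0,0,-0.004,0,0.04],
  [0,0,0,0,-0.004,0,0.04],
  [0,0,0,0,0,0,0.04],
  [0,0,0,0,0,0,0.04],
])

```text
time_s: 9.3
tool_pos: [0.5507, 0.243, 0.0356]
orientation: [-3.141, -0.002, 0.026]
force: [0.8, -2.5, 4.2]
width: 0.687
grasp_force: 67.1
```

Neither stop has been reached yet. I'll close the rest in small steps, side stop first.

Request:
arm_command([
  [0,0,0,0,-0.001,0,0.04],
  [0,0,0,0,-0.001,0,0.04],
  [0,0,0,0,0,0,0.04],
  [0,0,0,0,0,0,0.04],
])

```text
time_s: 9.8
tool_pos: [0.5506, 0.2437, 0.0356]
orientation: [3.14, -0.001, 0.026]
force: [1.1, -5.6, 5.7]
width: 0.695
grasp_force: 67.3
```

Request:
arm_command([
  [0,0,0,0.001,0,0,0.04],
  [0,0,0,0.001,0,0,0.04],
  [0,0,0,0,0,0,0.04],
  [0,0,0,0,0,0,0.04],
])

```text
time_s: 10.3
tool_pos: [0.5507, 0.2437, 0.0356]
orientation: [3.14, 0.002, 0.026]
force: [-5.0, -3.1, 9.3]
width: 0.693
grasp_force: 67.9
```

Request:
arm_command([
  [0,0,0,0.001,-0.001,0,0.04],
  [0,0,0,0.001,-0.001,0,0.04],
  [0,0,0,0.0005,-0.0005,0,0.04],
  [0,0,0,0,0,0,0.04],
  [0,0,0,0,0,0,0.04],
])

```text
time_s: 10.92
tool_pos: [0.551, 0.2439, 0.0357]
orientation: [3.135, 0.007, 0.027]
force: [-9.0, -8.5, 14.8]
width: 0.69
grasp_force: 68.5
```

```bash
python3 - <<'E'
from h import *
import cv2
from cell import bot,optics
im,K,T=wrist("pics/w4.png"); s=bot.state()
print({k:np.round(s[k],3).tolist() for k in ["time_s","tool_pos","orientation","force","wrist_torque","width","grasp_force"]})
sd=optics.snapshot("side")[:,:,::-1]
i=optics.camera_info("side");M=np.linalg.inv(i["world_from_camera"]);q=i["camera_matrix"]@(M@[.58,.24,.03,1])[:3];u,v=(q[:2]/q[2]).astype(int);print(u,v)
c=cv2.resize(sd[max(v-60,0):v+60,max(u-80,0):u+80],(640,480),interpolation=cv2.INTER_CUBIC)
w=cv2.resize(np.ascontiguousarray(im[70:220,150:540,::-1]),(780,300)); 
o=np.zeros((600,800,3),np.uint8); o[:300,:780]=w; o[300:,200:600]=cv2.resize(c,(400,300)); cv2.imwrite("pics/c4.png",o)
E
```

```text
{'time_s': 10.975, 'tool_pos': [0.551, 0.244, 0.036], 'orientation': [3.135, 0.007, 0.027], 'force': [-9.962, -9.791, 14.913], 'wrist_torque': [-2.29, 2.21, 0.493], 'width': 0.691, 'grasp_force': 68.508}
312 186
```

View pics/c4.png

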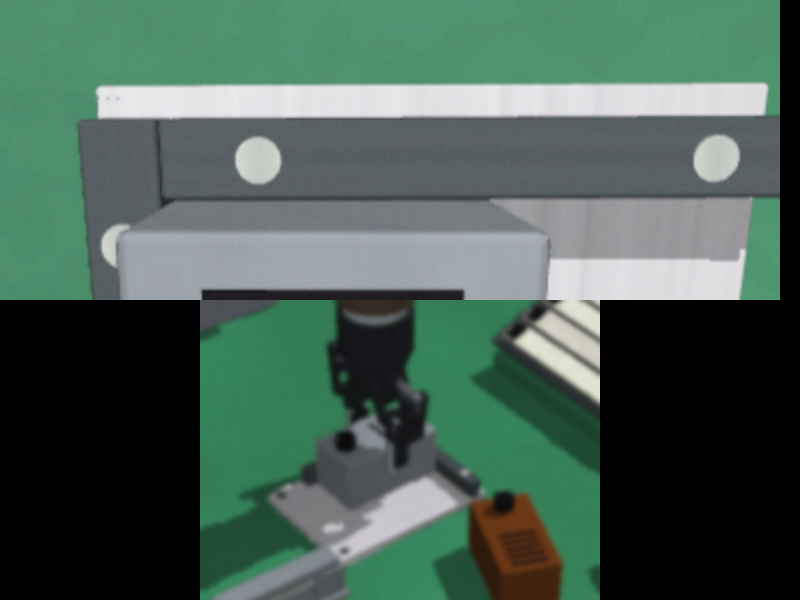

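The unit is flush at both stops and flat on the plate. A bit more push will give margin over friction.

Request:
arm_command([
  [0,0,0,0.001,-0.001,-0.0005,0.04],
  [0,0,0,0.0005,-0.0005,0,0.04],
  [0,0,0,0,0,0,0.04],
  [0,0,0,0,0,0,0.04],
  [0,0,0,0,0,0,0.04],
])

```text
time_s: 11.65
tool_pos: [0.5511, 0.244, 0.0359]
orientation: [3.132, 0.01, 0.027]
force: [-11.1, -11.0, 16.0]
width: 0.69
grasp_force: 68.7
```

Request:
arm_command([
  [0,0,0,0.001,-0.001,-0.001,0.04],
  [0,0,0,0.0005,-0.0005,-0.0005,0.04],
  [0,0,0,0,0,0,0.04],
  [0,0,0,0,0,0,0.04],
  [0,0,0,0,0,0,0.04],
  [0,0,0,0,0,0,0.04],
])

```text
time_s: 12.4
tool_pos: [0.5512, 0.2441, 0.0361]
orientation: [3.13, 0.014, 0.027]
force: [-11.9, -13.3, 13.0]
width: 0.693
grasp_force: 68.1
```

```bash
python3 -c "
from cell import ticket; print(ticket.finish_job())"
```

```text
the job is handed in; nothing more can be done
None
```

The job is handed in: the intercom unit lies on the cradle plate with its knob end towards the open end, still gripped, and pressed into both stops with about 12–13 N of measured tool force each way; no verdict was returned.

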